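# Close and lock the valve box of an engine assembly station

### The job

Take the spanner off the open valve box and lay it flat on the bench in any free place, then close the box: set the loose lid squarely over it until it lies fully home on the rim. Lock both red wing studs of the lid: line each wing up with its slot, push it down and give it a quarter turn clockwise, so that it stays down when you let go. Set things down without dropping them, and do not shift anything else on the bench.

Things in the scene. Friction and masses are not known exactly. Their poses are not given: they have to be found in the camera images.
- valve_box: Grey sheet-metal box fixed to the bench, open on top: 250 mm long (y), 150 mm wide (x), 70 mm high; origin at the centre of its underside. Its rim slopes in over the top 7 mm as a lead for the lid. When the lid is home, its origin lies 56 mm above the box's origin and its axes are parallel to the box's; half a turn round fits as well.
- spanner: Steel open-ended and ring spanner, 200 mm long, left lying flat across the rim of the open valve box, about square to its length; origin at the middle of its underside, length along its x. Its shank there is 17 mm wide, its ends up to 38 mm and 7 mm thick. It must come off before the lid goes on.
- slot_left (a point): Centre of a slot in a steel plate inside the valve box, at its upper face, 12 mm below the rim and 90 mm from the box's middle along its +y. The slot is 32 mm long along the box's x and 12 mm wide, yellow-edged; the plate is 6 mm thick.
- slot_right (a point): The same on the box's -y side.
- lid: Loose dark grey lid with two red wing studs, 0.4 to 0.65 kg in all, 257 mm long (y), 157 mm wide (x), lying top up: a 3 mm plate on a 14 mm skirt, top face 17 mm above its origin, which is at the centre of the skirt's lower edge. The skirt fits round the box with 1.2 mm play per side; the plate rests on the rim.
- lid_handle (a point): Middle of the bar of the lid's black bow handle, 57 mm above the lid's origin. The bar is 12 mm wide (lid's x), 80 mm long (lid's y) and 10 mm high, with 35 mm free under it.
- stud_a_wing (a point): Point on the axis of captive wing stud A (lid's y = +90 mm), in its red wing, 40 mm above the lid's top face when up; turns and sinks with it. The wing is 34 mm long (point's x), 10 mm thick (y), 24 mm high; this point is 6 mm below its top. Grip near the top: the stud sinks up to 18 mm towards the lid. A steel cross bar at its foot, 24 x 6 x 6 mm, is parallel to the wing.
- stud_a_turn (a joint): Turn of stud A on the lid, rad, -2.6 to 2.6; positive is clockwise from above; stays where left (0.02 N m). 0: wing across the lid (along its x), in line with the slot of the closed box; the foot passes within about 0.15 rad of 0. Once through, it turns only clockwise, to a stop just past 1.57. Locked at 1.57: wing along the lid's length.
- stud_a_press (a joint): How far stud A is pressed down, m, 0 to 0.018, against a spring (3.6 N at 0, 9 N at 0.018). On the closed box it stops at about 0.002 if not lined up; beyond 0.014 it is through the slot and can be turned (0.016 is a good depth). Let go at 1.57 it rises into a notch and stays at about 0.0115; let go elsewhere it does not hold.
- stud_b_wing (a point): Point on the axis of captive wing stud B (lid's y = -90 mm), in its red wing, 40 mm above the lid's top face when up; turns and sinks with it. The wing is 34 mm long (point's x), 10 mm thick (y), 24 mm high; this point is 6 mm below its top. Grip near the top: the stud sinks up to 18 mm towards the lid. A steel cross bar at its foot, 24 x 6 x 6 mm, is parallel to the wing.
- stud_b_turn (a joint): Turn of stud B on the lid, rad, -2.6 to 2.6; positive is clockwise from above; stays where left (0.02 N m). 0: wing across the lid (along its x), in line with the slot of the closed box; the foot passes within about 0.15 rad of 0. Once through, it turns only clockwise, to a stop just past 1.57. Locked at 1.57: wing along the lid's length.
- stud_b_press (a joint): How far stud B is pressed down, m, 0 to 0.018, against a spring (3.6 N at 0, 9 N at 0.018). On the closed box it stops at about 0.002 if not lined up; beyond 0.014 it is through the slot and can be turned (0.016 is a good depth). Let go at 1.57 it rises into a notch and stays at about 0.0115; let go elsewhere it does not hold.
- bolt_tray: Orange open tray of bolts, 85 x 120 x 45 mm; leave it alone. Origin at the centre of its underside.
- spray_can: Blue spray can with white cap, 66 mm across, 165 mm high; leave it alone. Origin under its centre.
- flywheel_cover: Round cast aluminium engine cover, 114 mm across, 42 mm high; leave it alone. Origin under its centre.
- mallet: Hammer 230 mm long, lying along its x; its head, 88 mm across and 26 mm high, is at +x; leave it alone.
- piston: Aluminium engine piston standing upright, 52 mm across, 44 mm high; leave it alone. Origin under its centre.
- gear: Dark steel gearwheel, 79 mm across, 26 mm high; leave it alone. Origin under its centre.
- air_screwdriver: Blue and silver straight air screwdriver, 213 mm long, 41 mm high, lying along its x; leave it alone.
- start_button_box: White push-button box with a green button, 60 x 70 mm, 57 mm high, fixed at the back of the work area. Origin under its centre.
There are look-alikes about, which are no part of the job. Of the things that look like the spanner, the larger one is meant.

How it is judged (in metres and radians):
On the way, in this order (a step that is already met when the one before it is completed fails the run):
1. the spanner lies flat on the bench, clear of the valve box (height (world z) of spanner below 0.012 m and horizontal distance between spanner and valve_box above 0.085 m and (angle between spanner's own z axis and vertical below 0.1 rad or angle between spanner's own z axis and vertical above 3.04 rad)), for 0.2 s.
2. the lid lies fully home on the valve box (x of lid in the frame of valve_box between -0.004 and 0.004 m and y of lid in the frame of valve_box between -0.004 and 0.004 m and z of lid in the frame of valve_box between 0.053 and 0.0585 m and angle between the x axis of lid and the x axis of valve_box, either way round below 0.04 rad and angle between lid's own z axis and vertical below 0.03 rad), for 0.2 s.
3. one of the two wing studs is locked (((value of joint stud_a_press between 0.0095 and 0.014 m and value of joint stud_a_turn between 1.27 and 1.87 rad) or (value of joint stud_b_press between 0.0095 and 0.014 m and value of joint stud_b_turn between 1.27 and 1.87 rad))), for 0.2 s.
At the end, for the whole second after the job is handed in: The spanner lies flat on the bench beside the box (over 85 mm from its centre). The lid is home on the box (centre within 4 mm, square within 0.04 rad, level within 0.03 rad, lower edge 53 to 58.5 mm up). Both studs are locked: press 9.5 to 14 mm, turn within 0.3 rad of 1.57. All at rest (all of step 1 and all of step 2 and linear speed of each of spanner, lid below 0.02 m/s and value of joint stud_a_press between 0.0095 and 0.014 m and value of joint stud_a_turn between 1.27 and 1.87 rad and value of joint stud_b_press between 0.0095 and 0.014 m and value of joint stud_b_turn between 1.27 and 1.87 rad); the robot touches nothing.
It fails at once if one of the bystanders on the bench is shifted by more than 20 mm (distance of any of bolt_tray, spray_can, flywheel_cover, mallet, gear, air_screwdriver, piston from where it was at the start of the episode above 0.02 m).
It fails at once if the lid or the spanner is dropped: it falls free by more than about 12 mm ((linear speed of lid above 0.5 m/s and contact force between lid and the fingers below 0.3 N and contact force between lid and the arm below 0.3 N) or (linear speed of spanner above 0.5 m/s and contact force between spanner and the fingers below 0.3 N and contact force between spanner and the arm below 0.3 N)).
It also fails if it takes over 72 s, if anything falls off the work surface, if the arm or the gripper's body presses on something with over 40 N, if the wrist force passes 120 N, or if a joint passes its speed limit or range.

### The arm

A 6-joint arm with a two-finger parallel gripper is mounted at the origin on the work surface. World frame = base frame: x ahead of the robot, y to its left, z up, the work surface at z = 0. Lengths are in mm, angles in rad, forces in N, time in s.
With the tool pointing down it reaches from about 200 to 875 mm from the base axis. Payload 3.4 kg.
Tool frame: the origin (TCP) lies at the very end of the fingers, on their centre line; the grasp point (between the pads) lies 19 mm behind it (robot.pinch_z is the distance from the TCP to the grasp point, in mm); z points along the fingers, y is the line along which they close (so a half turn about z gives the same grasp; the last joint's range is limited). The gripper opens to 94 mm and grips with 3 to 60 N. Pads are 16 mm wide; open, the fingers measure 119 mm over their backs; the gripper's body (75 mm by 177 mm) begins 78 mm behind the grasp point.
Start: joints at [1.031, 0.276, 1.505, -0, 1.361, -0.121], TCP at [233.853, 525.336, 205.493] pointing down, gripper open.
Joint ranges: [-2.89, 2.89], [-0.75, 2.08], [0.22, 2.7], [-1.18, 4.32], [0.11, 2.71], [-2.7, 2.7]. Speed limits (rad/s): [2.57, 2.57, 3.14, 3.14, 3.14, 3.14].

### API

Orientations are given as a rotation vector (axis times angle).
In Python, from rig import robot gives the robot as it stands.
- The arm moves only by the tool play_rows, never from a script. Its argument "increments" is a list of rows, each a list of 7 numbers: the turn, a rotation vector about the tool's x, y, z in rad, then the shift along the tool's x, y, z in mm, then the opening, from -1 (shut) to 1 (fully open), so that 0 is half open. A call has 1 to 20 rows; each row shifts and turns the commanded pose from where the row before left it, along the tool's axes as they then stand; what a row does not reach is not made up. A row lasts 1/8 s, in which the tool goes at most 62.5 mm and 10.7 degrees, less where a joint would pass 70% of its speed; a pose out of reach is approached as far as the arm can. A call is refused whole if a number of a shift passes 62.5 or a number of a turn 0.188, either way. A call with a gripper value outside its range is refused whole. The fingers move at their own pace and stop on an object; "squeeze" is the grip in N (left out, the last holds). Time passes only in rows, so rows that do not move let the fingers close. It gives the time, the measured TCP pose, the force, the opening and the grip force at its end, in the units of the state.
- robot.sense(): the state, without advancing time (a new reading comes with each control period).
- robot.capture(name): name is "scene" or "side" or "wrist"; returns a dict with "frame" (400x640x3 uint8, blue, green, red), "range_z" (400x640 float32, mm along the optical axis (not along the pixel's ray), 0 where there is no reading), "fx", "fy", "cx", "cy" (pixels), "eye" and "rotation" of the camera in the world. Camera axes: x right, y down, z forward; pixel columns grow to the right and rows downward; lengths in mm; the calibration is good to about 2 mm. A picture is of the moment at which its call begins.
- robot.job_done(): hands the job in; it is judged then, once.
The state is a dict: "time": time; "joint_pos": joint angles; "qvel": joint speeds; "tau": joint torques, N m; "position": TCP position; "orientation": TCP orientation; "contact_force": force on the tool from outside, world axes, zero at the start; "torque": the same for the moment, N m; "grip_width": finger opening in mm; "gripper_force": force on a finger pad.
Only numpy, scipy, OpenCV 4.12 (cv2) and the standard library are available. Lean on these libraries where they do the work, as an engineer would, in place of code of your own. Each camera call takes 0.05 s, during which the arm holds its last target. There are 200 camera calls.

## Working session

There is one attempt and no reset: what is moved stays moved. The work goes in short steps, Python scripts to look and compute and a tool call to move; the robot and the scene stay as the last step left them, time stands still between calls to the robot, and variables do not carry over. Pictures are saved under pics/ and viewed, at most 10 in all, crops included, and the job is handed in when it is done.

Besides the shell and the picture viewer there is one more tool, called after "Request:" as name(argument=value, ...), one argument or row to a line, values as JSON. play_rows: Moves the arm, as the interface text tells. Its arguments: {"type":"object","properties":{"increments":{"type":"array","items":{"type":"array","items":{"type":"number"}}},"squeeze":{"type":"number"}},"required":["increments"]}

```bash
ls; mkdir -p pics
cat > h.py <<'E'
import numpy as np, cv2, pickle
from rig import robot
from scipy.spatial.transform import Rotation as R
def grab(n,tag):
    c=robot.capture(n); cv2.imwrite(f'pics/{tag}.png',c['frame']); pickle.dump(c,open(f'pics/{tag}.pkl','wb')); return c
def load(tag): return pickle.load(open(f'pics/{tag}.pkl','rb'))
def ray(c,u,v):
    d=np.array([(u-c['cx'])/c['fx'],(v-c['cy'])/c['fy'],1.]); return np.array(c['eye']),np.array(c['rotation'])@d
def onz(c,u,v,z):
    e,d=ray(c,u,v); return e+d*(z-e[2])/d[2]
def cloud(c):
    v,u=np.mgrid[0:400,0:640]; z=c['range_z']
    P=np.stack([(u-c['cx'])/c['fx']*z,(v-c['cy'])/c['fy']*z,z],-1)
    return P@np.array(c['rotation']).T+np.array(c['eye'])
E
python3 - <<'E'
from h import *
for n in ['scene','side']:
    c=grab(n,n+'0'); print(n,c['fx'],c['eye'],c['rotation'])
print(robot.sense(), robot.pinch_z)
E
```

```text
pics
scene 451.37529171382363 [1383.81449305   87.57857738  697.15883135] [-1.51055451 -1.79976914  0.94043135]
side 446.07507463403914 [  228.95317415 -1038.90730584   837.87804359] [-2.21080825  0.21700814 -0.132318  ]
{'time': 0.1, 'joint_pos': array([ 1.03099807e+00,  2.76523994e-01,  1.50597045e+00, -1.06947465e-05,
        1.36068356e+00, -1.21026144e-01]), 'qvel': array([-0.0003107 , -0.00052373, -0.00569504, -0.00017469,  0.00015534,
        0.00081522]), 'tau': array([ 2.47728283e-03, -4.05452979e+01, -2.37780261e+01,  7.04413746e-02,
        2.99308856e-02, -4.05511844e-05]), 'position': array([233.58725335, 524.88211735, 204.710035  ]), 'orientation': array([-6.52901095e-01, -3.07248266e+00,  2.36051690e-03]), 'contact_force': array([ 0.15972527, -0.2604715 ,  0.32426483]), 'torque': array([0.03159195, 0.01525323, 0.02543594]), 'gripper_force': 0.0, 'grip_width': 93.7603558442414} 18.8
```

```bash
sed -i "s/np.array(c\['rotation'\])/R.from_rotvec(c['rotation']).as_matrix()/" h.py
```

```text
(no output)
```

View pics/scene0.png

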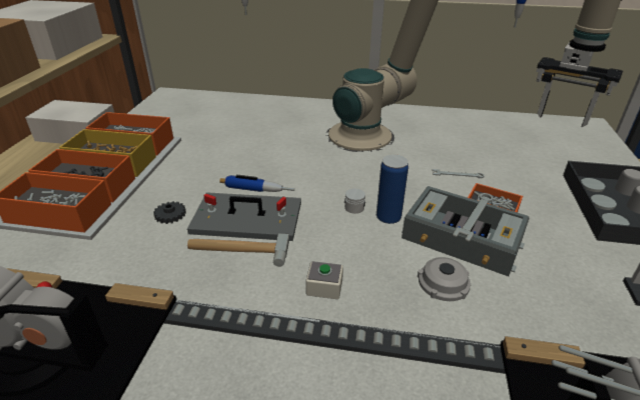

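View pics/side0.png

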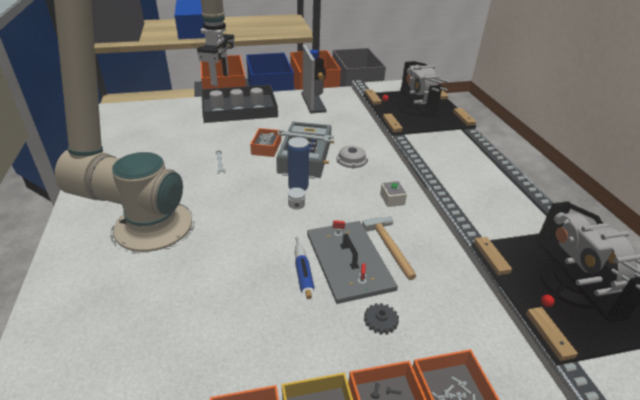

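The scene view shows the box (~465,228) with the spanner across it (~480,212), the spray can right beside it (~392,190), the lid (~245,213) with red wings at (210,200) and (282,203), and the handle at (247,205). The small look-alike spanner is at (458,174). The side view shows the same things.

Run:
```python
from h import *
for t,pts in [('scene0',dict(boxctr=(465,240),sp1=(492,200),sp2=(463,230),can=(394,162),piston=(355,195),button=(325,270),cover=(445,270),gear=(170,210),drv1=(222,182),drv2=(294,188),mal1=(190,244),malh=(281,248),tray=(497,195),small=(458,174),lidTL=(199,195),lidTR=(300,197),lidBR=(297,236),lidBL=(191,235))),
 ('side0',dict(sp1=(282,133),sp2=(330,138),canm=(298,145),redA=(339,224),redB=(363,270),h=(348,250)))]:
    c=load(t);P=cloud(c);print(t,{k:P[v,u].round().astype(int).tolist() for k,(u,v) in pts.items()})
# red blobs, box rim
for t in ['scene0','side0']:
    c=load(t);P=cloud(c);f=c['frame'].astype(int);b,g,r=f[...,0],f[...,1],f[...,2]
    m=((r>120)&(g<70)&(b<70)).astype(np.uint8)
    n,l,s,ce=cv2.connectedComponentsWithStats(m)
    for i in range(1,n):
        if s[i,4]>15:
            p=P[l==i]; 
            print(t,'red',ce[i].round(),s[i,4],np.median(p,0).round(),p[:,2].max().round())
    # height 60..85 region near box
    q=P[(P[...,2]>62)&(P[...,2]<85)&(P[...,1]>100)&(P[...,1]<600)&(P[...,0]>200)&(P[...,0]<700)]
    print(len(q),q.min(0),q.max(0))
    k=q[(q[:,2]>66)&(q[:,2]<73)][:,:2].astype(np.float32); print(cv2.minAreaRect(k))
    k=P[(P[...,2]>12)&(P[...,2]<22)&(P[...,1]>-400)&(P[...,1]<50)&(P[...,0]>330)&(P[...,0]<700)][:,:2].astype(np.float32); print('lid',cv2.minAreaRect(k))
```

```text
scene0 {'boxctr': [595, 278, 72], 'sp1': [377, 372, 38], 'sp2': [569, 275, 78], 'can': [448, 113, 163], 'piston': [421, 25, 41], 'button': [722, -6, 56], 'cover': [665, 237, 42], 'gear': [541, -430, 20], 'drv1': [385, -349, 15], 'drv2': [355, -150, -2], 'mal1': [657, -328, 21], 'malh': [638, -119, 25], 'tray': [334, 393, 26], 'small': [208, 307, 5], 'lidTL': [438, -397, 0], 'lidTR': [396, -125, -1], 'lidBR': [559, -99, -2], 'lidBL': [601, -352, -1]}
side0 {'sp1': [426, 337, 75], 'sp2': [609, 368, 21], 'canm': [439, 97, 164], 'redA': [504, -158, 58], 'redB': [516, -337, 62], 'h': [516, -217, 16]}
scene0 red [162. 122.] 27 [ 191. -603.   85.] 88.0
scene0 red [ 96. 128.] 25 [ 268. -785.   86.] 88.0
scene0 red [120. 163.] 33 [ 449. -602.   85.] 88.0
scene0 red [ 96. 184.] 40 [ 549. -604.   85.] 87.0
scene0 red [209. 196.] 29 [ 520. -328.   62.] 64.0
scene0 red [281. 200.] 27 [ 507. -150.   62.] 64.0
scene0 red [ 43. 284.] 47 [ 882. -511.   86.] 89.0
2000 [388.39789148 100.08261655  62.02006964] [615.12918239 431.82271481  84.96031091]
((483.55413818359375, 275.3846435546875), (309.614990234375, 196.83395385742188), 58.88421630859375)
lid ((527.2025756835938, -178.97442626953125), (437.2593994140625, 287.54638671875), 85.36286926269531)
side0 red [236.  76.] 22 [311. 984.  36.] 41.0
side0 red [339. 222.] 17 [ 504. -154.   61.] 65.0
side0 red [363. 269.] 27 [ 517. -333.   63.] 66.0
side0 red [548. 299.] 76 [ 880. -518.   86.] 92.0
663 [384.96704478 100.48347784  62.00115391] [612.71050703 428.54704484  82.5079575 ]
((491.68206787109375, 256.6571350097656), (335.12811279296875, 187.02203369140625), 79.61849212646484)
lid ((530.3978271484375, -171.92764282226562), (422.099609375, 309.87744140625), 84.33197021484375)
```

Request:
play_rows(
  increments=[
    [0,0,0,-41,-14,-22,1],
    [0,0,0,-41,-14,-22,1],
    [0,0,0,-41,-14,-22,1],
    [0,0,0,-41,-14,-22,1],
    [0,0,0,-41,-14,-22,1],
    [0,0,0,-41,-14,-22,1],
    [0,0,0,-41,-14,-22,1],
    [0,0,0,-41,-14,-22,1],
    [0,0,0,0,0,0,1],
  ],
)

```text
time: 1.23
position: [490.4, 287.9, 382.2]
orientation: [0.659, 3.07, 0.001]
contact_force: [0.6, 0.9, 0.2]
grip_width: 94.0
gripper_force: 0.0
```

Run:
```python
from h import *
c=grab('wrist','w1'); s=robot.sense(); print(s['position'],s['orientation'],c['fx'],c['eye'],c['rotation'])
r=R.from_rotvec(s['orientation']); print('cam in tool',r.inv().apply(c['eye']-s['position']),(r.inv()*R.from_rotvec(c['rotation'])).as_rotvec())
```

```text
[488.67357334 288.98745851 381.24577436] [-6.56513186e-01 -3.07169893e+00 -5.47725106e-04] 331.0444660642471 [420.41591488 318.82843687 561.04554218] [2.44324098 1.57848433 0.21303575]
cam in tool [  74.59691413   -0.62716798 -179.75665634] [-0.21066162 -0.21141764  1.56290052]
```

View pics/w1.png

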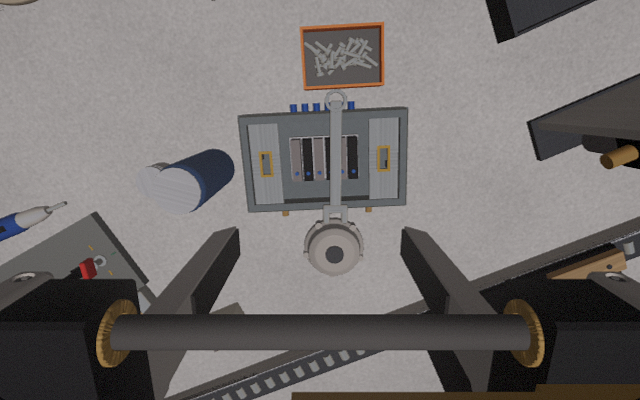

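The wrist view shows the spanner upright in the image (u≈336, v 98–225), nearly square to the fingers, with yellow slots at (266,163) and (383,157). The box rim runs from about (240,112) to (408,205).

```bash
cat >> h.py <<'E'
def yellow(c,lo=(18,120,120),hi=(32,255,255)):
    return cv2.inRange(cv2.cvtColor(c['frame'],cv2.COLOR_BGR2HSV),lo,hi)
def toolrel(p,s=None):
    s=s or robot.sense(); return R.from_rotvec(s['orientation']).inv().apply(np.asarray(p)-s['position'])
E
python3 - <<'E'
from h import *
c=load('w1');P=cloud(c)
m=yellow(c); n,l,s,ce=cv2.connectedComponentsWithStats(cv2.dilate(m,np.ones((5,5))))
sl=[]
for i in range(1,n):
    if s[i,4]>60:
        mm=(l==i)&(m>0); v,u=np.nonzero(mm); (cu,cv_),_,_=cv2.minAreaRect(np.c_[u,v].astype(np.float32))
        z=P[mm][:,2]; print('yel',ce[i].round(),mm.sum(),np.median(z),onz(c,cu,cv_,58).round(1))
win=np.zeros((400,640),bool); win[80:235,225:420]=1
sp=win&(P[...,2]>74)&(P[...,2]<84)
q=P[sp]; print(len(q)); 
for a in range(0,400,20): pass
r=cv2.minAreaRect(q[:,:2].astype(np.float32)); print('sp',r, np.percentile(q[:,2],[5,50,95]))
v,u=np.nonzero(sp); ev=np.linalg.eigh(np.cov(q[:,:2].T))[1][:,1]; print(ev,q.mean(0))
rim=win&(P[...,2]>66)&(P[...,2]<73); print('rim',cv2.minAreaRect(P[rim][:,:2].astype(np.float32)),np.median(P[rim][:,2]))
# interior heights along the spanner mid row
for vv in (150,165,180): print([(uu,P[vv,uu].round().astype(int).tolist()) for uu in range(280,400,8)])
E
```

```text
yel [383. 158.] 136 58.371191156566056 [532.4 374.3  58. ]
yel [625. 158.] 177 163.81391599255386 [682.3 711.7  58. ]
yel [266. 164.] 132 58.10874863074321 [466.3 207.2  58. ]
yel [101. 346.] 202 499.89125902787214 [ 636.7 -209.2   58. ]
yel [539. 346.] 178 499.97532356569036 [960.7 506.   58. ]
1662
sp ((500.5029296875, 306.1190185546875), (35.690914154052734, 198.724853515625), 66.6072006225586) [75.30751635 76.90423195 78.58787546]
[-0.91307064  0.40780144] [500.02739161 307.57637967  76.93407819]
rim ((498.4164733886719, 290.7453308105469), (247.09988403320312, 147.87869262695312), 68.51068878173828) 69.59481368707847
[(280, [460, 227, 2]), (288, [465, 240, 3]), (296, [468, 256, 40]), (304, [473, 268, 41]), (312, [481, 278, 15]), (320, [483, 291, 42]), (328, [488, 302, 42]), (336, [488, 314, 76]), (344, [499, 325, 41]), (352, [504, 337, 42]), (360, [515, 350, 4]), (368, [512, 359, 54]), (376, [516, 370, 57]), (384, [532, 387, 2]), (392, [526, 392, 58])]
[(280, [477, 226, 58]), (288, [489, 229, 3]), (296, [489, 246, 41]), (304, [494, 258, 40]), (312, [500, 269, 37]), (320, [504, 281, 43]), (328, [510, 293, 44]), (336, [509, 305, 77]), (344, [520, 316, 43]), (352, [526, 328, 41]), (360, [539, 341, 3]), (368, [545, 353, 3]), (376, [538, 361, 57]), (384, [556, 378, 2]), (392, [548, 383, 57])]
[(280, [498, 216, 57]), (288, [512, 217, 3]), (296, [511, 236, 42]), (304, [516, 248, 42]), (312, [521, 260, 42]), (320, [535, 268, 4]), (328, [540, 280, 3]), (336, [529, 296, 77]), (344, [552, 305, 3]), (352, [557, 318, 3]), (360, [563, 331, 3]), (368, [569, 343, 2]), (376, [560, 352, 57]), (384, [564, 363, 60]), (392, [570, 375, 57])]
```

Request:
play_rows(
  increments=[
    [0,0,0,-1,7,48,0.4],
    [0,0,0,-1,7,48,0.4],
    [0,0,0,-1,7,48,0.4],
    [0,0,0,0,0,48,0.4],
    [0,0,0,0,0,48,0.4],
    [0,0,0,0,0,48,0.4],
    [0,0,0,0,0,10,0.4],
    [0,0,0,0,0,0,0.4],
  ],
)

```text
time: 2.28
position: [498.6, 308.3, 83.5]
orientation: [-0.651, -3.072, 0.0]
contact_force: [0.4, -0.2, -0.2]
grip_width: 65.9
gripper_force: 0.0
```

Run:
```python
from h import *
c=grab('wrist','w2'); s=robot.sense(); print(s['position'],s['orientation'])
P=cloud(c); q=P[(P[...,2]>73)&(P[...,2]<86)&(abs(P[...,0]-500)<100)&(abs(P[...,1]-307)<80)]
print(len(q), cv2.minAreaRect(q[:,:2].astype(np.float32)), np.median(q[:,2]))
print(toolrel([500.2,306.8,72]))
```

```text
[499.68103636 308.53851886  84.70620543] [6.51602393e-01 3.07185337e+00 2.16592742e-03]
8367 ((502.1293029785156, 308.25152587890625), (73.4713363647461, 198.91481018066406), 76.3233642578125) 76.94278689355369
[-1.16642805 -1.39893038 12.70519055]
```

View pics/w2.png

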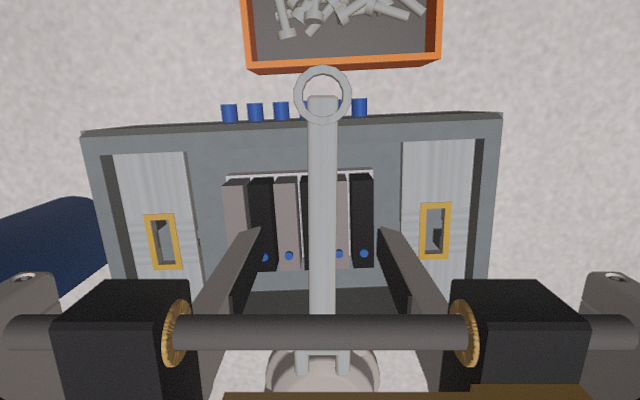

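The spanner shank (u≈323) lies centred between the fingers at (245,240) and (400,240), and nothing is in the way below.

Request:
play_rows(
  increments=[
    [0,0,0,-1,-1,12,0.4],
    [0,0,0,0,0,0,-1],
    [0,0,0,0,0,0,-1],
    [0,0,0,0,0,0,-1],
    [0,0,0,0,0,0,-1],
    [0,0,0,0,0,0,-1],
  ],
  squeeze=40,
)

```text
time: 3.08
position: [499.9, 306.5, 71.6]
orientation: [0.653, 3.073, 0.001]
contact_force: [0.5, 0.4, 0.1]
grip_width: 19.4
gripper_force: 0.3
```

Request:
play_rows(
  increments=[
    [0,0,0,0,0,0,-1],
    [0,0,0,0,0,0,-1],
    [0,0,0,0,0,-5,-1],
    [0,0,0,0,0,-10,-1],
    [0,0,0,0,0,0,-1],
  ],
)

```text
time: 3.7
position: [500.5, 306.6, 87.6]
orientation: [0.653, 3.071, 0.002]
contact_force: [0.3, -0.4, -1.6]
grip_width: 16.2
gripper_force: 40.0
```

Request:
play_rows(
  increments=[
    [0,0,0,0,0,-25,-1],
    [0,0,0,0,0,-35,-1],
    [0,0,0,13,-26,-25,-1],
    [0,0,0,13,-26,-10,-1],
    [0,0,0,13,-26,0,-1],
    [0,0,0,13,-26,0,-1],
    [0,0,0,13,-26,0,-1],
    [0,0,0,13,-26,0,-1],
    [0,0,0,13,-26,0,-1],
    [0,0,0,13,-26,10,-1],
    [0,0,0,11,-26,30,-1],
    [0,0,0,0,-22,30,-1],
    [0,0,0,0,0,40,-1],
    [0,0,0,0,0,40,-1],
    [0,0,0,0,0,12,-1],
    [0,0,0,0,0,8,-1],
    [0,0,0,0,0,0,-1],
  ],
)

```text
time: 5.82
position: [290.7, 119.2, 11.5]
orientation: [-0.653, -3.073, -0.0]
contact_force: [0.5, 0.5, -1.7]
grip_width: 16.4
gripper_force: 40.0
```

Run:
```python
from h import *
c=grab('wrist','w3'); s=robot.sense(); print(s['position'],s['orientation'],s['grip_width'])
P=cloud(c); d=(P[...,:2]-s['position'][:2])
t=R.from_rotvec(s['orientation']).apply([1,0,0])[:2]
a=d@t; b=d@np.array([-t[1],t[0]])
for lo in range(30,105,10):
    k=(a>lo)&(a<lo+10)&(abs(b)<7); z=P[k][:,2]; print(lo,len(z),np.percentile(z,[50,90]).round(1) if len(z) else '')
```

```text
[291.03442057 119.26685369  11.76819516] [6.52751237e-01 3.07227437e+00 5.40956779e-04] 16.019436620747484
30 471 [16.7 17.6]
40 479 [16.7 17.6]
50 509 [16.9 17.6]
60 540 [16.9 17.8]
70 1581 [190.5 190.5]
80 500 [ 0.5 17.2]
90 595 [16.7 18.4]
100 473 [-0.2  0.6]
```

Request:
play_rows(
  increments=[
    [0,0,0,0,0,4,-1],
    [0,0,0,0,0,3,-1],
    [0,0,0,0,0,2,-1],
    [0,0,0,0,0,0,-1],
  ],
)

```text
time: 6.38
position: [290.4, 119.2, 2.4]
orientation: [-0.653, -3.073, 0.0]
contact_force: [-0.4, 0.4, -1.1]
grip_width: 16.1
gripper_force: 40.0
```

Request:
play_rows(
  increments=[
    [0,0,0,0,0,1,-1],
    [0,0,0,0,0,0,0],
    [0,0,0,0,0,0,0],
    [0,0,0,0,0,-10,0],
    [0,0,0,0,0,-40,1],
    [0,0,0.154,0,0,-47,1],
    [0,0,0.154,0,0,-47,1],
    [0,0,0.154,0,0,-47,1],
    [0,0,0.154,0,0,-47,1],
    [0,0,0.154,0,0,-47,1],
    [0,0,0.154,0,0,-47,1],
    [0,0,0.154,0,0,-47,1],
    [0,0,0,-47,24,0,1],
    [0,0,0,-47,24,0,1],
    [0,0,0,-47,24,0,1],
    [0,0,0,-47,24,0,1],
    [0,0,0,-47,24,0,1],
    [0,0,0,-47,24,0,1],
    [0,0,0,-47,24,0,1],
    [0,0,0,-47,26,0,1],
  ],
)

```text
time: 8.88
position: [512.0, -242.7, 381.3]
orientation: [2.138, 2.301, 0.001]
contact_force: [0.4, -0.0, 0.0]
grip_width: 94.0
gripper_force: 0.0
```

Run:
```python
from h import *
c=grab('wrist','w4'); s=robot.sense(); print(s['time'],s['position'],s['orientation'],s['joint_pos'])
grab('side','side1')
```

```text
8.925 [ 515.65984265 -249.09216156  378.62894578] [ 2.13955496  2.29526598 -0.00369645] [-0.56942886  0.22797392  1.15626426 -0.00304612  1.75407272 -0.64018211]
```

View pics/w4.png

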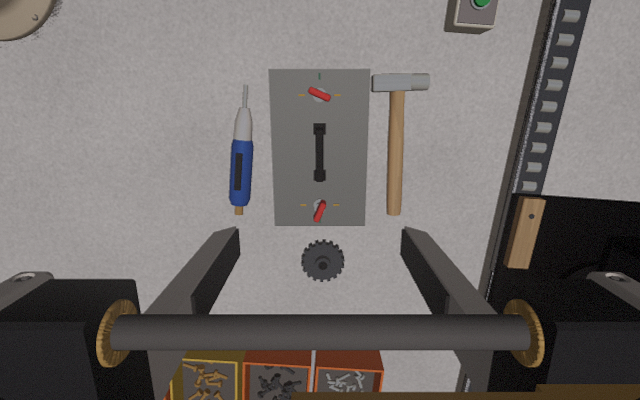

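The lid sits at (270–370, 70–226), with the handle bar at (320,152) and red wings at (319,94) and (320,211). The upper wing is turned about 25° clockwise of the orange marks and the lower one about 60° anticlockwise. The picture was taken before the arm settled, so I take another.

Run:
```python
from h import *
c=grab('wrist','w5'); s=robot.sense(); print(s['time'],s['position'],s['orientation'])
P=cloud(c); f=c['frame'].astype(int);b,g,r=f[...,0],f[...,1],f[...,2]
red=(r>110)&(g<80)&(b<80); n,l,st,ce=cv2.connectedComponentsWithStats(red.astype(np.uint8))
for i in range(1,n):
    if st[i,4]>30:
        p=P[l==i]; print('red',ce[i].round(1),st[i,4],np.percentile(p[:,2],[10,50,90]).round(1),cv2.minAreaRect(p[p[:,2]>58][:,:2].astype(np.float32)) if (p[:,2]>58).any() else '')
near=(abs(P[...,0]-512)<110)&(abs(P[...,1]+242)<150)
lid=near&(P[...,2]>12)&(P[...,2]<22)&(f.max(-1)-f.min(-1)<40)
lm=cv2.morphologyEx(lid.astype(np.uint8),cv2.MORPH_OPEN,np.ones((5,5)))
n,l,st,ce=cv2.connectedComponentsWithStats(lm); i=1+st[1:,4].argmax()
rr=cv2.minAreaRect(P[l==i][:,:2].astype(np.float32)); print('lid',rr,np.median(P[l==i][:,2]))
hd=near&(P[...,2]>52)&(P[...,2]<64)&(r<70); k=P[hd]; print('handle',len(k),cv2.minAreaRect(k[:,:2].astype(np.float32)),np.percentile(k[:,2],[10,50,90]))
v,u=np.nonzero(lm); u0,v0=int(ce[i][0]),int(ce[i][1])
cr=lambda y,x:cv2.resize(c['frame'][y-22:y+22,x-28:x+28],None,fx=7,fy=7,interpolation=cv2.INTER_CUBIC)
rs=[ce2 for ce2 in []]
n,l,st,ce=cv2.connectedComponentsWithStats(red.astype(np.uint8))
big=[ce[i] for i in range(1,n) if st[i,4]>30 and 250<ce[i][0]<400 and ce[i][1]<300]
cv2.imwrite('pics/studs.png',np.hstack([cr(int(q[1]),int(q[0])) for q in big[:2]]))
```

```text
9.025 [ 512.17958245 -243.13748662  379.19211146] [-2.13855283e+00 -2.29765845e+00  7.28549910e-04]
red [318.3  91.2] 157 [60.7 62.4 63.6] ((503.84454345703125, -150.88897705078125), (9.230518341064453, 32.64293670654297), 70.73174285888672)
red [319.3 210.9] 118 [60.4 62.2 63.7] ((517.6192626953125, -330.5617370605469), (32.217918395996094, 9.063883781433105), 71.23705291748047)
lid ((510.25054931640625, -240.965576171875), (157.87228393554688, 257.9757385253906), 4.329128265380859) 16.7761971250427
handle 404 ((511.64593505859375, -259.2110595703125), (10.759819984436035, 116.3746337890625), 4.093966007232666) [60.36749425 61.58700172 62.76243464]
```

View pics/studs.png

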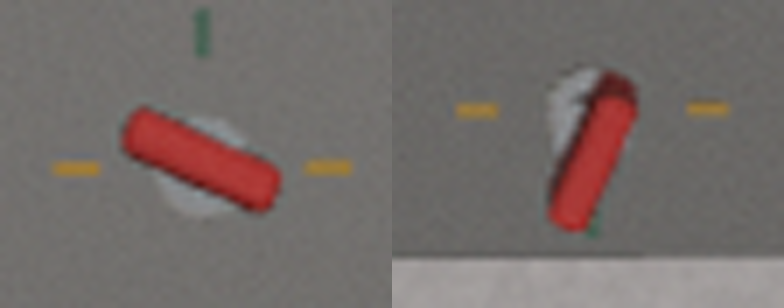

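The close-ups confirm it: stud 1 (at about 504,-151) is +0.41 rad off the orange marks. Stud 2 (at about 518,-331) is -1.17 rad off, or possibly +1.97, since the wing is symmetric. Next I grasp the handle.

Request:
play_rows(
  increments=[
    [0,0,-0.004,1,-1,60,0.4],
    [0,0,0,1,0,60,0.4],
    [0,0,0,0,0,60,0.4],
    [0,0,0,0,0,60,0.4],
    [0,0,0,0,0,60,0.4],
    [0,0,0,0,0,30,0.4],
    [0,0,0,0,0,11,0.4],
    [0,0,0,0,0,0,0.4],
  ],
)

```text
time: 10.02
position: [510.8, -239.1, 40.4]
orientation: [2.132, 2.307, 0.001]
contact_force: [0.1, -0.5, 0.8]
grip_width: 65.6
gripper_force: 0.0
```

Request:
play_rows(
  increments=[
    [0,0,0,-1,0,2,-1],
    [0,0,0,0,0,0,-1],
    [0,0,0,0,0,0,-1],
    [0,0,0,0,0,0,-1],
    [0,0,0,0,0,0,-1],
    [0,0,0,0,0,0,-1],
    [0,0,0,0,0,0,-1],
    [0,0,0,0,0,0,-1],
    [0,0,0,0,0,-5,-1],
    [0,0,0,0,0,-20,-1],
    [0,0,0,0,0,-20,-1],
    [0,0,0,0,0,0,-1],
  ],
  squeeze=55,
)

```text
time: 11.52
position: [511.5, -241.0, 83.4]
orientation: [2.131, 2.305, 0.001]
contact_force: [0.7, -0.1, -4.5]
grip_width: 11.3
gripper_force: 55.0
```

```bash
cat >> h.py <<'E'
def lidpose(c,s,zw=None):
    """rough wing positions near the tool"""
    P=cloud(c); f=c['frame'].astype(int); red=((f[...,2]>110)&(f[...,1]<80)&(f[...,0]<80)).astype(np.uint8)
    n,l,st,ce=cv2.connectedComponentsWithStats(red); out=[]
    for i in range(1,n):
        p=P[l==i]
        if st[i,4]<60 or np.linalg.norm(np.median(p,0)[:2]-s['position'][:2])>150: continue
        top=np.percentile(p[:,2],95); q=p[p[:,2]>top-4]; (x,y),(w,h),a=cv2.minAreaRect(q[:,:2].astype(np.float32))
        out.append([x,y,np.median(q[:,2]),(a if w>h else a+90)%180,w,h])
    return np.array(out)
E
python3 - <<'E'
from h import *
c=grab('wrist','w6'); s=robot.sense(); print(s['time'],s['position'],s['orientation'],s['contact_force'],s['torque'],s['grip_width'])
print(lidpose(c,s).round(1))
P=cloud(c)
for (u,v) in [(250,100),(390,100),(320,60),(260,200),(380,200)]: print(P[v,u].round(1))
E
```

```text
11.575 [ 510.6506115  -240.4812259    82.35763179] [2.13301166e+00 2.30631544e+00 8.26518088e-05] [-0.01931723  0.97503265 -5.21912752] [-0.06783193  0.08279313  0.03682863] 11.111092566197946
[[ 503.3 -155.   108.2  160.9   17.3   33.6]
 [ 516.3 -244.8  108.3   93.7   11.5  160.8]]
[ 465.  -165.5   62.2]
[ 546.  -159.2   62. ]
[ 504.  -143.5   84.4]
[ 472.7 -225.3   63. ]
[ 547.6 -219.4   63.2]
```

View pics/w6.png

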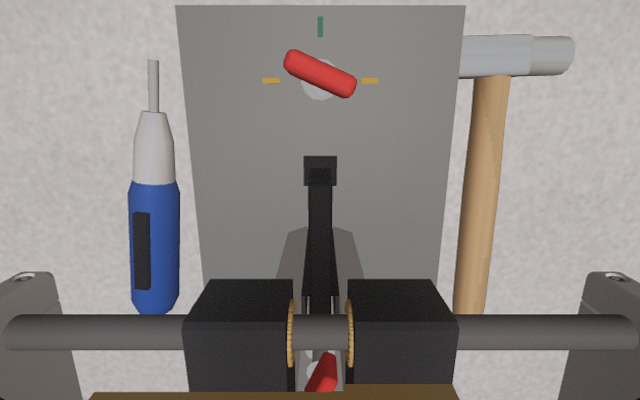

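The lid is held level, about 45 mm up, and the handle bar sits between the pads at (320,240). I carry it over the can to the box.

Request:
play_rows(
  increments=[
    [0,0,0,0,0,-30,-1],
    [0,0,0.114,0,0,-32,-1],
    [0,0,0.114,0,0,-32,-1],
    [0,0,0.114,0,0,-32,-1],
    [0,0,0.114,0,0,-32,-1],
    [0,0,0,20,-8,0,-1],
    [0,0,0,35,-15,0,-1],
    [0,0,0,40,-17,0,-1],
    [0,0,0,40,-17,0,-1],
    [0,0,0,40,-17,0,-1],
    [0,0,0,40,-17,0,-1],
    [0,0,0,40,-17,0,-1],
    [0,0,0,40,-17,0,-1],
    [0,0,0,40,-17,0,-1],
    [0,0,0,40,-17,0,-1],
    [0,0,0,40,-17,0,-1],
    [0,0,0,40,-16,0,-1],
    [0,0,0,25,-10,0,-1],
    [0,0,0,10,-4,0,-1],
    [0,0,0,0,0,0,-1],
  ],
)

```text
time: 14.08
position: [498.8, 290.9, 238.8]
orientation: [-2.597, -1.767, 0.005]
contact_force: [-0.4, -0.5, -5.2]
grip_width: 11.5
gripper_force: 55.0
```

Run:
```python
from h import *
s=robot.sense(); r=R.from_rotvec(s['orientation']); print(s['position'],np.degrees(np.arctan2(*r.apply([0,1,0])[1::-1])),s['contact_force'],s['torque'],s['gripper_force'])
print(toolrel([499.35,290.75,0]))
```

```text
[498.77011569 290.92623822 238.81566994] -21.53731593883764 [-0.44546186 -0.52179409 -5.17602124] [-0.13116735  0.03677375 -0.03295067] 54.99755859375
[  0.68412249   1.12329833 238.81281731]
```

Request:
play_rows(
  increments=[
    [0,0,0,0,0,30,-1],
    [0,0,0,0,0,45,-1],
    [0,0,0,0,0,30,-1],
    [0,0,0,0,0,15,-1],
    [0,0,0,0,0,0,-1],
  ],
)

```text
time: 14.7
position: [499.7, 289.9, 119.8]
orientation: [-2.6, -1.764, 0.003]
contact_force: [0.4, 0.5, -4.1]
grip_width: 11.6
gripper_force: 55.0
```

Run:
```python
from h import *
c=grab('wrist','w7'); s=robot.sense(); r=R.from_rotvec(s['orientation']); print(s['position'],np.degrees(np.arctan2(*r.apply([0,1,0])[1::-1])),s['contact_force'],r.apply([0,0,1]))
print(lidpose(c,s).round(1))
P=cloud(c); f=c['frame'].astype(int)
C=np.array([499.35,290.75]); bx=np.array([.930,-.368]); by=np.array([.368,.930])
k=P[(P[...,2]>s['position'][2]-30)&(P[...,2]<s['position'][2]-12)&(np.linalg.norm(P[...,:2]-C,axis=-1)<170)]
X=(k[:,:2]-C)@bx; Y=(k[:,:2]-C)@by
print(len(k),np.median(k[:,2]),Y.max())
for y0 in range(10,130,15):
    m=(Y>y0)&(Y<y0+15); print(y0,np.percentile(X[m],[.5,99.5]).round(1), 'z l/r',np.median(k[m&(X<-40),2]).round(1),np.median(k[m&(X>40),2]).round(1))
for x0 in range(-70,70,20):
    m=(X>x0)&(X<x0+20); print(x0,Y[m].max().round(1))
cv2.imwrite('pics/w7x.png',np.vstack([c['frame'],robot.capture('scene')['frame'][150:300]]))
```

```text
[500.69490779 290.51117922 120.98635421] -21.690462201145184 [ 0.43637273 -0.26890784 -4.06125415] [ 7.13467306e-04  1.70879654e-04 -9.99999731e-01]
[[530.7 370.6 144.5 134.5  17.   33.3]
 [443.3 374.2  40.7  21.4 148.8  87.3]
 [503.  284.5 144.8  67.4 160.4  11.5]]
65389 99.01499775918404 128.18692512159254
10 [-77.3  78.7] z l/r 99.2 99.0
25 [-77.3  78.8] z l/r 99.2 98.9
40 [-77.2  78.8] z l/r 99.1 98.9
55 [-77.1  78.8] z l/r 99.1 98.9
70 [-77.1  78.9] z l/r 99.1 98.8
85 [-77.1  79.1] z l/r 99.0 98.8
100 [-77.   79.1] z l/r 98.9 98.7
115 [-77.  79.] z l/r 98.9 98.7
-70 128.1
-50 128.1
-30 127.9
-10 128.0
10 127.9
30 128.0
50 127.9
```

View pics/w7x.png

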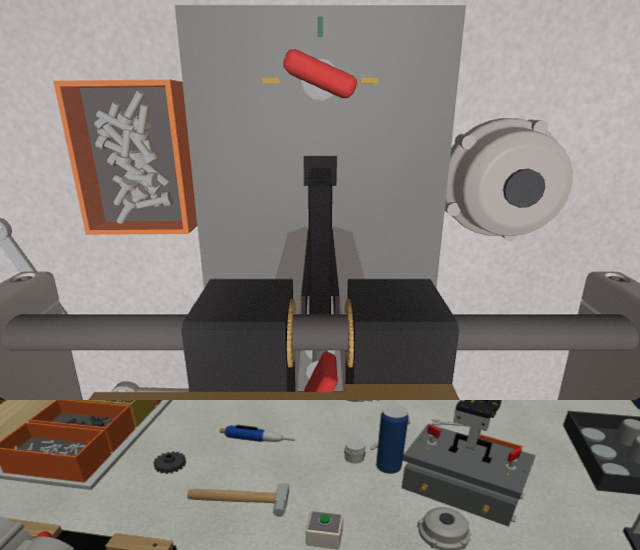

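The lid is level above the box, in line in both the wrist and the scene view. I check the box centre from the nearer picture w2 before lowering.

Run:
```python
from h import *
for t in ('w1','w2'):
    c=load(t);P=cloud(c);m=yellow(c)
    n,l,s,ce=cv2.connectedComponentsWithStats(cv2.dilate(m,np.ones((5,5)))); pts=[]
    for i in range(1,n):
        mm=(l==i)&(m>0)
        if mm.sum()>60 and abs(np.median(P[mm][:,2])-58)<5:
            v,u=np.nonzero(mm); q=np.array([onz(c,a,b,58)[:2] for a,b in zip(u,v)]); r=cv2.minAreaRect(q.astype(np.float32)); pts.append(r[0]); print(t,r)
    if len(pts)==2: print(np.mean(pts,0), np.degrees(np.arctan2(*np.abs(np.subtract(*pts))[::-1])))
C=np.array([499.35,290.75]); bx=np.array([.930,-.368]); by=np.array([.368,.930])
P=cloud(load('w2')); k=P[(P[...,2]>66)&(P[...,2]<73)&(np.linalg.norm(P[...,:2]-C,axis=-1)<170)]
X=(k[:,:2]-C)@bx; Y=(k[:,:2]-C)@by
for y0 in (-130,-110,-80,-60,-40,50,60,80,100): 
    m=(abs(Y-y0)<8); print(y0,np.percentile(X[m],[.5,99.5]).round(1) if m.sum()>20 else '')
print(np.percentile(Y,[.2,99.8]))
```

```text
w1 ((532.2294921875, 374.37786865234375), (18.354022979736328, 38.57781219482422), 68.90005493164062)
w1 ((466.5421142578125, 207.19381713867188), (18.55988883972168, 38.138328552246094), 68.68528747558594)
[499.38580322 290.7858429 ] 68.54990963585799
w2 ((532.45458984375, 374.9147644042969), (19.85135269165039, 39.659812927246094), 68.46593475341797)
w2 ((466.6048583984375, 207.36480712890625), (19.617263793945312, 39.64457321166992), 68.43353271484375)
[499.52972412 291.13978577] 68.54440364299607
-130 
-110 [-73.4  19.1]
-80 [-74.  -61.1]
-60 [-73.8 -61.2]
-40 [-73.9 -61.3]
50 [-74.1 -61.3]
60 [-73.9 -61.4]
80 [-74.  -61.4]
100 [-74.2 -61.4]
[-167.59175449  121.99398823]
```

Request:
play_rows(
  increments=[
    [0,0,-0.004,0.6,-0.8,4,-1],
    [0,0,0,0,0,4,-1],
    [0,0,0,0,0,3,-1],
    [0,0,0,0,0,3,-1],
    [0,0,0,0,0,2,-1],
    [0,0,0,0,0,2,-1],
    [0,0,0,0,0,0,-1],
  ],
)

```text
time: 15.68
position: [499.5, 291.7, 102.3]
orientation: [-2.596, -1.77, 0.0]
contact_force: [-0.4, 0.0, -4.4]
grip_width: 11.1
gripper_force: 55.0
```

Request:
play_rows(
  increments=[
    [0,0,0,0,0,2,-1],
    [0,0,0,0,0,2,-1],
    [0,0,0,0,0,1,-1],
    [0,0,0,0,0,1,-1],
    [0,0,0,0,0,0,-1],
  ],
)

```text
time: 16.3
position: [499.6, 291.7, 96.4]
orientation: [-2.596, -1.77, 0.0]
contact_force: [-0.5, -0.0, -4.8]
grip_width: 11.5
gripper_force: 55.0
```

Request:
play_rows(
  increments=[
    [0,0,0,0,0,1,-1],
    [0,0,0,0,0,1,-1],
    [0,0,0,0,0,0.5,-1],
    [0,0,0,0,0,0,-1],
  ],
)

```text
time: 16.8
position: [499.6, 291.7, 93.9]
orientation: [-2.596, -1.77, 0.0]
contact_force: [0.2, -0.0, -4.2]
grip_width: 11.5
gripper_force: 55.0
```

Request:
play_rows(
  increments=[
    [0,0,0,0,0,0.6,-1],
    [0,0,0,0,0,0.6,-1],
    [0,0,0,0,0,0,-1],
  ],
)

```text
time: 17.18
position: [499.7, 291.8, 93.6]
orientation: [2.596, 1.77, 0.001]
contact_force: [-1.1, -0.7, 2.4]
grip_width: 11.3
gripper_force: 55.0
```

Run:
```python
from h import *
c=grab('wrist','w8'); s=robot.sense(); print(s['position'],s['contact_force'])
P=cloud(c); C=np.array([499.45,291.0]); bx=np.array([.9304,-.3665]); by=np.array([.3665,.9304])
k=P[(P[...,2]>66)&(P[...,2]<80)&(np.linalg.norm(P[...,:2]-C,axis=-1)<170)]
X=(k[:,:2]-C)@bx; Y=(k[:,:2]-C)@by
print(len(k),np.median(k[:,2]),Y.max())
for y0 in (20,60,100): 
    m=(abs(Y-y0)<10); print(y0,np.percentile(X[m],[.5,99.5]).round(1),np.median(k[m&(X<-40),2]).round(1),np.median(k[m&(X>40),2]).round(1))
```

```text
[499.75871969 291.81564385  93.55875422] [-2.14679166 -1.39313978  3.69955337]
65348 72.95645761912775 129.60117517824585
20 [-78.1  77.9] 73.0 73.0
60 [-77.9  77.9] 72.9 72.9
100 [-78.1  78.1] 72.9 72.9
```

Lid is home (top face at 73 mm, level, centred). I release, rise and go over stud 1.

Request:
play_rows(
  increments=[
    [0,0,0,0,0,0,0],
    [0,0,0,0,0,0,0],
    [0,0,0,0,0,0,0],
    [0,0,0,0,0,-15,0],
    [0,0,0,0,0,-35,0],
    [0,0,-0.165,0,0,-35,-0.2],
    [0,0,-0.165,0,0,0,-0.2],
    [0,0,-0.165,0,0,0,-0.2],
    [0,0,-0.165,0,0,0,-0.2],
    [0,0,-0.165,0,0,0,-0.2],
    [0,0,-0.165,0,0,0,-0.2],
    [0,0,-0.168,0,0,0,-0.2],
    [0,0,0,18,41,0,-0.2],
    [0,0,0,18,41,0,-0.2],
    [0,0,0,0,0,0,-0.2],
    [0,0,0,0,0,0,-0.2],
  ],
)

```text
time: 19.23
position: [532.0, 374.8, 178.1]
orientation: [1.204, 2.902, -0.001]
contact_force: [-0.1, -0.9, -0.2]
grip_width: 37.6
gripper_force: 0.0
```

```bash
cat >> h.py <<'E'
def wings(c):
    "red wing tops by height: centre, z, long-axis angle, sizes"
    P=cloud(c); f=c['frame'].astype(int); red=((f[...,2]>90)&(f[...,1]<70)&(f[...,0]<70)&(f[...,2]-f[...,1]>60)).astype(np.uint8)
    n,l,st,ce=cv2.connectedComponentsWithStats(red); out=[]
    for i in range(1,n):
        if st[i,4]<60: continue
        p=P[l==i]; q=p[(p[:,2]>np.percentile(p[:,2],90)-3.5)]
        (x,y),(w,h),a=cv2.minAreaRect(q[:,:2].astype(np.float32)); out.append([*ce[i],x,y,np.percentile(q[:,2],50),(a if w>h else a+90)%180,w,h])
    return np.array(out).round(1)
def yaw(s): return np.degrees(np.arctan2(*R.from_rotvec(s['orientation']).apply([0,1,0])[1::-1]))
E
python3 - <<'E'
from h import *
c=grab('wrist','w9'); s=robot.sense(); print(s['time'],s['position'],yaw(s),s['contact_force'])
print(wings(c)); print(toolrel([532.4,374.7,107]))
E
```

```text
19.275 [531.91032118 374.37670341 178.20868352] 44.91172291160899 [-0.0618441  -0.62089896  0.12414654]
[[321.5 208.3 511.5 396.6 118.5 134.8   8.5  92.4]
 [125.  291.6 477.8 310.2 118.6  83.7 235.3  25.1]]
[-0.09369804  0.60723044 71.20845038]
```

View pics/w9.png

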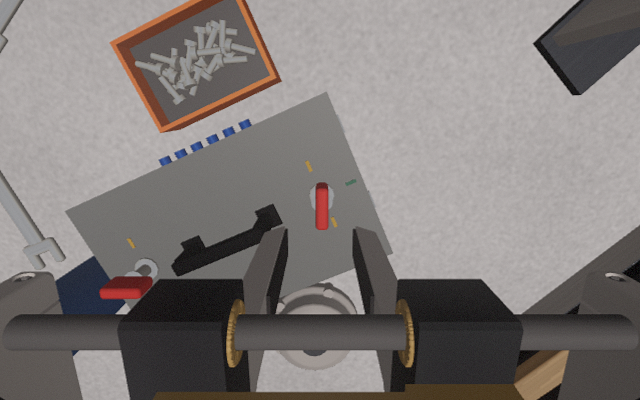

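Stud 1's wing (321,208) lies lengthwise and centred between the open fingers (265 and 375). I go down and grip it, then turn it back 0.41 rad.

Request:
play_rows(
  increments=[
    [0,0,0,0,0.5,35,-0.2],
    [0,0,0,0,0,30,-0.2],
    [0,0,0,0,0,8,-0.2],
    [0,0,0,0,0,0,-1],
    [0,0,0,0,0,0,-1],
    [0,0,0,0,0,0,-1],
    [0,0,0,0,0,0,-1],
    [0,0,0,0,0,0,-1],
    [0,0,0,0,0,0,-1],
  ],
  squeeze=40,
)

```text
time: 20.4
position: [533.1, 375.7, 105.4]
orientation: [1.204, 2.901, 0.002]
contact_force: [0.7, -1.0, 2.9]
grip_width: 9.5
gripper_force: 40.0
```

Run:
```python
from h import *
s=robot.sense(); print(s['time'],s['position'],yaw(s),s['contact_force'],s['torque'],s['grip_width'],s['gripper_force'])
```

```text
20.4 [533.14206549 375.66004093 105.35618922] 44.92591600416336 [ 0.65851003 -1.03150061  2.94204076] [-0.0931686  -0.07335474  0.00364747] 9.539644986161422 39.99927341938019
```

Request:
play_rows(
  increments=[
    [0,0,-0.137,0,0,0,-1],
    [0,0,-0.137,0,0,0,-1],
    [0,0,-0.138,0,0,0,-1],
    [0,0,0,0,0,0,-1],
    [0,0,0,0,0,3,-1],
    [0,0,0,0,0,2,-1],
    [0,0,0,0,0,0,-1],
  ],
)

```text
time: 21.28
position: [533.1, 375.8, 99.9]
orientation: [0.586, 3.086, 0.001]
contact_force: [0.5, 0.1, 4.7]
grip_width: 9.7
gripper_force: 40.0
```

Run:
```python
from h import *
s=robot.sense(); print(s['time'],s['position'],yaw(s),s['contact_force'],s['torque'],s['grip_width'],s['gripper_force'])
```

```text
21.275 [533.14751713 375.7853566   99.9118218 ] 68.49009306123685 [0.5048908  0.05367872 4.67014428] [ 0.09105558 -0.25163362 -0.06872781] 9.705602261407751 40.00076651573181
```

Request:
play_rows(
  increments=[
    [0,0,0,0,0,4,-1],
    [0,0,0,0,0,4,-1],
    [0,0,0,0,0,2.5,-1],
    [0,0,0,0,0,0,-1],
  ],
)

```text
time: 21.78
position: [533.2, 375.8, 90.1]
orientation: [0.586, 3.085, 0.002]
contact_force: [0.8, -0.2, 7.7]
grip_width: 9.2
gripper_force: 40.0
```

Run:
```python
from h import *
s=robot.sense(); print(s['time'],s['position'],yaw(s),s['contact_force'],s['torque'],s['grip_width'],s['gripper_force'])
```

```text
21.775 [533.18442483 375.79875791  90.0732091 ] 68.49801308822893 [ 0.80733816 -0.1815976   7.67779449] [-0.00320922 -0.11857126  0.00792614] 9.199726932304728 40.00253140926361
```

Request:
play_rows(
  increments=[
    [0,0,0,0,0,1.2,-1],
    [0,0,0.157,0,0,0,-1],
    [0,0,0.157,0,0,0,-1],
    [0,0,0.157,0,0,0,-1],
    [0,0,0.157,0,0,0,-1],
    [0,0,0.157,0,0,0,-1],
    [0,0,0.157,0,0,0,-1],
    [0,0,0.157,0,0,0,-1],
    [0,0,0.157,0,0,0,-1],
    [0,0,0.157,0,0,0,-1],
    [0,0,0.157,0,0,0,-1],
    [0,0,0,0,0,0,-1],
  ],
)

```text
time: 23.28
position: [532.7, 375.5, 89.1]
orientation: [2.597, 1.768, 0.001]
contact_force: [-0.2, -0.2, 7.3]
grip_width: 9.3
gripper_force: 40.0
```

Run:
```python
from h import *
s=robot.sense(); print(s['time'],s['position'],yaw(s),s['contact_force'],s['torque'],s['grip_width'],s['gripper_force'])
```

```text
23.275 [532.69882863 375.51345492  89.05596545] -21.504126793847487 [-0.16507973 -0.21934526  7.29865479] [-0.18558684  0.05607883  0.01283658] 9.321241559182239 40.00388145446777
```

Request:
play_rows(
  increments=[
    [0,0,0,0,0,-2,-1],
    [0,0,0,0,0,-2,-1],
    [0,0,0,0,0,0,-1],
    [0,0,0,0,0,0,-0.2],
    [0,0,0,0,0,0,-0.2],
    [0,0,0,0,0,0,-0.2],
    [0,0,0,0,0,-20,-0.2],
    [0,0,0,0,0,-40,-0.2],
    [0,0,0,0,0,-40,-0.2],
    [0,0,0,0,0,-40,-0.2],
    [0,0,0,0,0,0,-0.2],
  ],
)

```text
time: 24.65
position: [534.2, 376.5, 235.6]
orientation: [2.595, 1.769, 0.011]
contact_force: [1.3, -0.5, -0.6]
grip_width: 37.7
gripper_force: 0.0
```

```bash
cat >> h.py <<'E'
def wings2(c,ctrs,r=22):
    P=cloud(c); f=c['frame'].astype(int); red=(f[...,2]>90)&(f[...,2]-f[...,1]>60)&(f[...,2]-f[...,0]>60)
    for C in ctrs:
        k=P[red&(np.linalg.norm(P[...,:2]-C,axis=-1)<r)&(P[...,2]>85)&(P[...,2]<125)]
        if len(k)<30: print('few',len(k)); continue
        zt=np.percentile(k[:,2],80); q=k[k[:,2]>zt-3][:,:2]; (x,y),(w,h),a=cv2.minAreaRect(q.astype(np.float32))
        print('wing',len(k),'ztop',zt.round(1),'ctr',round(x,1),round(y,1),'ang',round((a if w>h else a+90)%180,1),'size',round(w,1),round(h,1))
E
python3 - <<'E'
from h import *
c=grab('wrist','w10'); s=robot.sense(); print(s['time'],s['position'],yaw(s),s['contact_force'])
wings2(c,[(532.8,375.4),(466.7,207.8)])
E
```

```text
24.7 [533.02419884 375.78854316 233.0151666 ] -21.425767679364494 [ 0.36438774 -0.66146978 -1.25885248]
wing 305 ztop 107.8 ctr 533.0 376.2 ang 68.6 size 32.6 7.8
wing 168 ztop 119.5 ctr 464.4 206.1 ang 44.6 size 27.0 8.9
```

Stud 1 is locked: its wing top is at 107.8 mm (11.4 mm down) and at 68.6°, along the lid. Next is stud 2.

Request:
play_rows(
  increments=[
    [0,0,0,-45,0,0,-0.2],
    [0,0,0,-45,0,0,-0.2],
    [0,0,0,-45,0,0,-0.2],
    [0,0,0,-45,0,0,-0.2],
    [0,0,-0.183,0,0,0,-0.2],
    [0,0,-0.183,0,0,0,-0.2],
    [0,0,-0.183,0,0,0,-0.2],
    [0,0,-0.183,0,0,0,-0.2],
    [0,0,-0.183,0,0,0,-0.2],
    [0,0,-0.183,0,0,0,-0.2],
    [0,0,-0.183,0,0,0,-0.2],
    [0,0,-0.183,0,0,0,-0.2],
    [0,0,-0.183,0,0,0,-0.2],
    [0,0,-0.183,0,0,0,-0.2],
    [0,0,-0.183,0,0,0,-0.2],
    [0,0,-0.183,0,0,0,-0.2],
    [0,0,-0.183,0,0,0,-0.2],
    [0,0,-0.183,0,0,0,-0.2],
    [0,0,-0.176,0,0,0,-0.2],
    [0,0,0,0,0,0,-0.2],
  ],
)

```text
time: 27.2
position: [465.7, 207.6, 230.1]
orientation: [1.209, -2.896, -0.001]
contact_force: [0.2, 0.4, 0.5]
grip_width: 37.8
gripper_force: 0.0
```

Run:
```python
from h import *
c=grab('wrist','w11'); s=robot.sense(); print(s['time'],s['position'],yaw(s),s['contact_force'],s['joint_pos'])
wings2(c,[(532.8,375.4),(466.7,207.8)],20)
```

```text
27.25 [465.92075453 207.67649999 230.43362352] 135.27059477495834 [ 0.59634532  0.0218417  -0.04884822] [ 2.82730592e-01  1.65753435e-01  1.59072240e+00  1.27982116e-04
  1.38831639e+00 -2.07821237e+00]
few 0
wing 346 ztop 119.1 ctr 466.6 207.6 ang 45.2 size 33.2 8.3
```

Request:
play_rows(
  increments=[
    [0,0,0,-0.5,-0.5,45,-0.2],
    [0,0,0,0,0,45,-0.2],
    [0,0,0,0,0,27,-0.2],
    [0,0,0,0,0,8,-0.2],
    [0,0,0,0,0,0,-1],
    [0,0,0,0,0,0,-1],
    [0,0,0,0,0,0,-1],
    [0,0,0,0,0,0,-1],
    [0,0,0,0,0,0,-1],
    [0,0,0,0,0,0,-1],
  ],
)

```text
time: 28.5
position: [467.9, 208.7, 107.6]
orientation: [-1.212, 2.896, 0.002]
contact_force: [-1.7, 3.7, 3.9]
grip_width: 9.6
gripper_force: 40.0
```

Run:
```python
from h import *
s=robot.sense(); print(s['time'],s['position'],yaw(s),s['contact_force'],s['torque'],s['grip_width'],s['gripper_force'])
```

```text
28.5 [467.93714736 208.66685314 107.55144182] 135.42791486968667 [-1.66009393  3.66945522  3.9202691 ] [ 0.7518018   0.17245024 -0.02101785] 9.649063575040955 40.00229895114899
```

Request:
play_rows(
  increments=[
    [0,0,0,0,0,0,-0.5],
    [0,0,0,1,0.5,0,-0.5],
    [0,0,0,0,0,0,-0.5],
    [0,0,0,0,0,0,-0.5],
  ],
)

```text
time: 29.0
position: [466.5, 207.3, 106.9]
orientation: [1.213, -2.897, 0.0]
contact_force: [0.2, -0.6, 0.7]
grip_width: 23.4
gripper_force: 0.0
```

Run:
```python
from h import *
c=grab('wrist','w12');s=robot.sense(); print(s['time'],s['position'],yaw(s),s['contact_force'],s['torque'],s['grip_width'],s['gripper_force'])
wings2(c,[(466.7,207.8)],20)
```

```text
29.05 [466.51417955 207.39168081 106.93707975] 135.4460373612519 [-0.40061902 -0.37505848  0.11319552] [ 0.09285743  0.0566603  -0.03460289] 23.478609618281915 0.0
wing 928 ztop 119.1 ctr 466.9 207.2 ang 45.2 size 33.0 9.0
```

Request:
play_rows(
  increments=[
    [0,0,0,-0.2,-0.3,1.5,-0.5],
    [0,0,0,0,0,0,-1],
    [0,0,0,0,0,0,-1],
    [0,0,0,0,0,0,-1],
    [0,0,0,0,0,0,-1],
    [0,0,0,0,0,0,-1],
  ],
)

```text
time: 29.8
position: [466.7, 207.6, 105.5]
orientation: [1.213, -2.898, -0.0]
contact_force: [-0.5, 0.7, -0.7]
grip_width: 9.7
gripper_force: 40.0
```

Run:
```python
from h import *
s=robot.sense(); print(s['time'],s['position'],yaw(s),s['contact_force'],s['torque'],s['grip_width'],s['gripper_force'])
```

```text
29.8 [466.72911948 207.61382168 105.53583647] 135.445650007137 [-0.54078241  0.74979808 -0.74102887] [ 0.24918644  0.13678387 -0.0531638 ] 9.741265559573732 39.998273849487305
```

Request:
play_rows(
  increments=[
    [0,0,0.146,0,0,0,-1],
    [0,0,0.146,0,0,0,-1],
    [0,0,0.146,0,0,0,-1],
    [0,0,0.146,0,0,0,-1],
    [0,0,0.146,0,0,0,-1],
    [0,0,0,0,0,0,-1],
  ],
)

```text
time: 30.55
position: [466.5, 208.0, 105.5]
orientation: [0.101, -3.139, -0.002]
contact_force: [-1.6, 1.4, -0.1]
grip_width: 9.4
gripper_force: 40.0
```

Run:
```python
from h import *
c=grab('wrist','w13');s=robot.sense(); print(s['time'],s['position'],yaw(s),s['contact_force'],s['torque'],s['grip_width'],s['gripper_force'])
wings2(c,[(466.7,207.8)],20)
```

```text
30.6 [466.58212208 208.00489969 105.52924908] 93.74819933568442 [-0.51482365  3.32344059 -0.76211971] [0.53769027 0.24108541 0.02066489] 9.158322086057865 39.99805390834808
wing 974 ztop 119.1 ctr 467.0 207.6 ang 4.5 size 33.3 9.7
```

Request:
play_rows(
  increments=[
    [0,0,0.147,0,0,0,-1],
    [0,0,0.147,0,0,0,-1],
    [0,0,0.147,0,0,0,-1],
    [0,0,0,0,0,0,-1],
    [0,0,0,0,0,3,-1],
    [0,0,0,0,0,3,-1],
    [0,0,0,0,0,0,-1],
  ],
)

```text
time: 31.48
position: [466.7, 208.2, 99.9]
orientation: [-0.587, -3.086, -0.002]
contact_force: [-3.5, 5.1, 4.8]
grip_width: 9.8
gripper_force: 40.0
```

Run:
```python
from h import *
s=robot.sense(); print(s['time'],s['position'],yaw(s),s['contact_force'],s['torque'],s['grip_width'],s['gripper_force'])
```

```text
31.475 [466.74428087 208.21316882  99.89465914] 68.45392574398362 [-3.5107907   5.05984845  4.75577943] [0.88802469 0.61962472 0.03556264] 9.814486554971914 40.002347230911255
```

Request:
play_rows(
  increments=[
    [0,0,0,0.3,0.2,4,-1],
    [0,0,0,0.2,0.2,4,-1],
    [0,0,0,0,0,3,-1],
    [0,0,0,0,0,0,-1],
  ],
)

```text
time: 31.98
position: [466.7, 208.3, 89.4]
orientation: [0.587, 3.086, 0.001]
contact_force: [-3.7, 2.5, 7.7]
grip_width: 9.6
gripper_force: 40.0
```

Run:
```python
from h import *
s=robot.sense(); print(s['time'],s['position'],yaw(s),s['contact_force'],s['torque'],s['grip_width'],s['gripper_force'])
```

```text
31.975 [466.73871794 208.301909    89.37372923] 68.47379932372002 [-3.74681816  2.4538452   7.65402434] [ 0.59810295  0.68504252 -0.00265124] 9.550801027049165 40.00307500362396
```

Through at about 16 mm; now the quarter turn clockwise.

Request:
play_rows(
  increments=[
    [0,0,0,0,0,0.6,-1],
    [0,0,0.157,0,0,0,-1],
    [0,0,0.157,0,0,0,-1],
    [0,0,0.157,0,0,0,-1],
    [0,0,0.157,0,0,0,-1],
    [0,0,0.157,0,0,0,-1],
    [0,0,0.157,0,0,0,-1],
    [0,0,0.157,0,0,0,-1],
    [0,0,0.157,0,0,0,-1],
    [0,0,0.157,0,0,0,-1],
    [0,0,0.157,0,0,0,-1],
    [0,0,0,0,0,0,-1],
  ],
)

```text
time: 33.48
position: [467.6, 208.7, 89.3]
orientation: [2.597, 1.767, 0.005]
contact_force: [-1.6, 4.5, 8.3]
grip_width: 9.8
gripper_force: 40.0
```

Run:
```python
from h import *
s=robot.sense(); print(s['time'],s['position'],yaw(s),s['contact_force'],s['torque'],s['grip_width'],s['gripper_force'])
```

```text
33.475 [467.63445411 208.70262365  89.26875005] -21.5446576480727 [-1.64674388  4.54906846  8.30809676] [ 6.99386598e-01  5.48577802e-01 -2.05562570e-04] 9.752892886466151 40.01215159893036
```

Request:
play_rows(
  increments=[
    [0,0,0,0,0,-2,-1],
    [0,0,0,0,0,-2,-1],
    [0,0,0,0,0,0,-1],
    [0,0,0,0,0,0,-0.2],
    [0,0,0,0,0,0,-0.2],
    [0,0,0,0,0,0,-0.2],
    [0,0,0,0,0,-20,-0.2],
    [0,0,0,0,0,-45,-0.2],
    [0,0,0,0,0,-45,-0.2],
    [0,0,0,20,0,-45,-0.2],
    [0,0,0,20,0,-45,-0.2],
    [0,0,0,20,0,-45,-0.2],
    [0,0,0,20,0,-45,-0.2],
    [0,0,0,0,0,0,-0.2],
    [0,0,0,0,0,0,-0.2],
  ],
)

```text
time: 35.35
position: [495.6, 281.9, 380.6]
orientation: [2.598, 1.766, -0.004]
contact_force: [-0.4, 0.2, -0.0]
grip_width: 37.9
gripper_force: 0.0
```

Run:
```python
from h import *
c=grab('wrist','w14'); s=robot.sense(); print(s['time'],s['position'],yaw(s),s['contact_force'],s['gripper_force'])
wings2(c,[(532.8,375.4),(466.7,207.8)],22)
P=cloud(c); C=np.array([499.45,291.0])
k=P[(abs(P[...,2]-73)<4)&(np.linalg.norm(P[...,:2]-C,axis=-1)<170)]
print('lid',cv2.minAreaRect(k[:,:2].astype(np.float32)),np.median(k[:,2]))
b=load('side0'); a=grab('side','side2'); 
cv2.imwrite('pics/final.png',np.vstack([c['frame'][:250],a['frame'][80:330]]))
```

```text
35.4 [495.29525235 281.64706082 380.15348639] -21.618952546529766 [ 0.42697873 -0.18466944 -0.28707185] 0.0
wing 183 ztop 107.6 ctr 532.7 375.3 ang 68.3 size 32.2 7.9
wing 136 ztop 107.7 ctr 467.4 208.3 ang 68.3 size 32.4 7.3
lid ((492.3332214355469, 273.1789855957031), (297.1031799316406, 157.78208923339844), 68.5445327758789) 72.92091111164603
```

View pics/final.png

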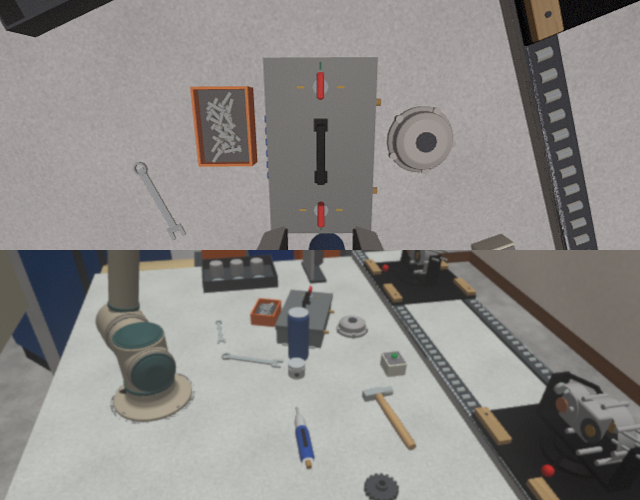

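Both wings lie along the lid at (320,86) and (320,214), about 11.4 mm down. The lid is level on the box, the spanner lies flat on the bench, and the bystanders are undisturbed.

```bash
python3 -c "
from rig import robot
print(robot.job_done())"
```

```text
the job is handed in; nothing more can be done
None
```

The job is handed in after about 35 s of the 72 s: the spanner lies flat on the bench, the lid is home on the box and both studs are locked; that is my last camera check, as the hand-in returned no verdict.

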